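Weigh the tin of brass buckles on the hand scale

TASK

Take the hand spring scale off its stand by the handle, catch the wire handle of the tin of brass buckles at its middle with the scale's hook, and lift the tin straight up until it hangs at least 5 cm clear of the bench. Finish while still holding it there: scale upright, tin level and hanging still on the spring alone, so that the weight can be read. Lift gently, do not touch the tin with the gripper, and leave everything else on the bench where it is.

Things in the scene. Friction and masses are not known exactly. Their poses are not given: they have to be found in the camera images.
- scale: Hand spring scale, 0.18 kg. Origin: centre of its black T-handle, 20 (x) by 90 (y) by 18 (z) mm. z up, y along the handle. Below: a neck 12 (x) by 20 mm, then a yellow case 18 (x) by 36 mm from 24 to 94 mm under the origin, then the hook. Fingers pinching the handle's middle along x may pass beside the neck and case. Starts hanging by its handle across the stand's two prongs
- gauge (a joint): Pull-out of the scale's sprung rod and hook, m: 0 drawn in, grows as the hook is pulled down out of the case, end stop at 0.040. Spring 250 N/m (4 mm per newton). The empty hook draws it out about 1.5 mm, the hanging tin 13 to 25 mm. A red pointer on the case shows it
- hook (a point): Hook's seat: upper side of its bowl, where a wire rests; on the scale's z axis, 140.5 mm under its origin (all heights for gauge 0). J of 5 mm rod in the scale's y-z plane: straight down from the case's underside for 20 mm, bulging to y -11 mm, under, and up on the +y side to the free tip. A wire goes in from +y, under the case and over the tip, then sinks into the bowl as the scale rises
- hook_tip (a point): Top of the hook's free end: y +18 mm, 120.5 mm under the scale's origin. The way in for a wire lies between the tip and the case's underside: 26 mm high. Clear gap from tip to rod about 13 mm along y
- stand: Fixed steel stand. Origin: on the bench, below the hanging handle. Base 145 x 120 x 10 mm from x -52 to +93 mm. Post 14 mm square, 175 mm high, at x +62 mm; from it two 7 mm prongs at y +28 and -28 mm run to -x (towards the robot side), tops 175 mm above the bench, ending at x -36 mm in tips turned up 9 mm. The scale lifts up and comes away to -x
- tin_brass: Open steel tin of brass (yellow) buckles, 0.3 to 0.6 kg, 94 mm across, 46 mm high. Origin: centre of its underside, z up. Stiff 4 mm wire handle, always upright, in the tin's x-z plane: from x +-49.5 mm up to shoulders 75 to 79 mm high, with a kink at the middle rising from x +-11 mm to a peak. The wire runs along the tin's x
- tin_brass_bail (a point): Peak of the kink in the brass tin's wire handle, centre of the wire, 90 mm above the tin's underside
- tin_black: The same kind of tin with the same wire handle, holding black D-rings: leave alone. Origin: centre of its underside
- spool_tan: Wooden spool of tan thread, 54 mm across, 60 mm high, upright; origin: centre of its underside. Leave alone
- spool_blue: Wooden spool of blue thread, 54 mm across, 60 mm high, upright; origin: centre of its underside. Leave alone
- mallet: White-headed mallet lying down, 255 mm long along its x, head 95 mm wide and 60 mm high at +x; origin on the bench near the middle of the handle. Leave alone
- pattern_weight: Dark steel pattern weight, 50 x 90 x 20 mm; origin: centre of its underside. Leave alone
- glue_jar: Amber glue jar with black cap, 56 mm across, 85 mm high; origin: centre of its underside. Leave alone
- awl: Awl lying down, wooden handle, about 120 mm long along its x, 27 mm high; origin on the bench near its middle. Leave alone
Mind the look-alikes: they are no part of the job. Leave any brown or pink look-alike of the scale alone.

How it is judged:
On the way, in this order (a step that is already met when the one before it is completed fails the run):
1. the scale is held by its handle, away from the stand, with the tin still standing on the bench (contact force between the fingers and scale above 2 N and contact force between scale and stand below 0.1 N and distance of scale from where it was at the start of the episode above 0.06 m and height (world z) of tin_brass below 0.01 m), for 0.2 s.
2. the brass tin hangs from the scale's hook, just clear of the bench, the spring drawn out by its weight (height (world z) of tin_brass above 0.01 m and contact force between tin_brass and scale above 1.5 N and value of joint gauge above 0.008 m), for 0.2 s.
At the end, for the whole second after the job is handed in: Gripper holds the scale, upright within 10 deg; brass tin hangs by its wire's middle (peak within 16 mm of the hook's seat), on the hook alone, over 45 mm up, within 250 mm of its place, level within 10 deg, under 30 mm/s and 0.4 rad/s; gauge 8 to 37 mm; all else within 20 mm of its place (height (world z) of tin_brass above 0.045 m and angle between each of tin_brass, scale's own z axis and vertical below 0.17 rad and linear speed of tin_brass below 0.03 m/s and angular speed of tin_brass below 0.4 rad/s and distance between hook and tin_brass_bail below 0.016 m and contact force between tin_brass and scale above 1.5 N and value of joint gauge between 0.008 and 0.037 m and contact force between the fingers and scale above 2 N and distance of tin_brass from where it was at the start of the episode below 0.25 m and contact force between each of scale, tin_brass and stand below 0.1 N and contact force between tin_brass and the fingers below 0.1 N and contact force between tin_brass and the arm below 0.1 N and contact force between tin_brass and tin_black below 0.1 N and contact force between tin_brass and spool_tan below 0.1 N and contact force between tin_brass and spool_blue below 0.1 N and contact force between tin_brass and mallet below 0.1 N and contact force between tin_brass and glue_jar below 0.1 N and distance of each of tin_black, spool_tan, spool_blue, mallet, pattern_weight, glue_jar, awl from where it was at the start of the episode below 0.02 m); the arm keeps its last pose, push and grip.
It fails at once if the brass tin is tipped by more than 25 degrees (angle between tin_brass's own z axis and vertical above 0.44 rad).
It fails at once if the lift is jerked: the tin moves faster than 0.4 m/s (linear speed of tin_brass above 0.4 m/s).
It fails at once if the gripper or arm touches the brass tin (contact force between tin_brass and the fingers above 1 N or contact force between tin_brass and the arm above 1 N).
It fails at once if the other tin or another bystander is disturbed by more than 30 mm (distance of any of tin_black, spool_tan, spool_blue, mallet, pattern_weight, glue_jar, awl from where it was at the start of the episode above 0.03 m).
It also fails if it takes over 45 s, if anything falls off the work surface, if the arm or the gripper's body presses on something with over 40 N, if the wrist force passes 120 N, or if a joint passes its speed limit or range.

ROBOT

A 6-joint arm with a two-finger parallel gripper is mounted at the origin on the work surface. World frame = base frame: x ahead of the robot, y to its left, z up, the work surface at z = 0. Lengths are in m, angles in rad, forces in N, time in s.
With the tool pointing down it reaches from about 0.35 to 0.85 m from the base axis. Payload 8.1 kg.
Tool frame: the origin (TCP) lies on the mounting face of the last link; the fingertips stand 186 mm ahead of it and the grasp point (between the pads) lies 167 mm ahead of it; z points along the fingers, y is the line along which they close (so a half turn about z gives the same grasp; the last joint's range is limited). The gripper opens to 93 mm and grips with 3 to 60 N. Pads are 15 mm wide; open, the fingers measure 128 mm over their backs; the gripper's body (75 mm by 188 mm) begins 65 mm behind the grasp point.
Start: joints at [-1.338, 0.13, 1.488, -0, 1.523, -0.085], TCP at [0.188, -0.57, 0.405] pointing down, gripper open.
Joint ranges: [-2.96, 2.96], [-0.89, 2.26], [0.02, 2.5], [-1.34, 4.48], [0, 2.73], [-2.66, 2.66]. Speed limits (rad/s): [2.39, 2.39, 2.79, 3.14, 3.14, 3.14].

INTERFACE

Orientations are given as a rotation vector (axis times angle).
In Python, from plant import read_state, read_camera, camera_params, close_job gives the robot as it stands. The module is installed in compiled form; this text tells all that it offers.
- The arm moves only by the tool servo_tool, never from a script. Its argument "increments" is a list of rows, each an object with "slide": the shift along the tool's x, y, z in mm, a list of three; "dr": the turn, a rotation vector about the tool's x, y, z in rad, a list of three; "jaw": the closure, from 0 (fully open) to 1 (shut). In form: [{"slide": [x, y, z], "dr": [ax, ay, az], "jaw": jaw}, ...]. A call has 1 to 20 rows; each row is the pose to reach, as a shift and turn from the pose commanded when the call began, along the tool's axes at that moment; what a row does not reach only later rows make up. A row lasts 1/10 s, in which the tool goes at most 50 mm and 8.59 degrees, less where a joint would pass 70% of its speed; a pose out of reach is approached as far as the arm can. A call with a gripper value outside its range is refused whole. The fingers move at their own pace and stop on an object; "force" is the grip in N (left out, the last holds). Time passes only in rows, so rows that repeat a pose let the fingers close. It gives the time, the measured TCP pose, the force, the opening and the grip force at its end, in the units of the state.
- read_state(): the state, without advancing time (a new reading comes with each control period).
- read_camera(name): name is "scene" or "top"; returns (picture, depth): 400x640x3 uint8, red, green, blue; 400x640 float32, m along the optical axis (not along the pixel's ray), 0 where there is no reading.
- camera_params(name): a dict with "fx", "fy", "cx", "cy" (pixels), "rvec" (rotation vector, rad) and "tvec" (3), from world to camera coordinates, as OpenCV has them. Camera axes: x right, y down, z forward; pixel columns grow to the right and rows downward; lengths in m; the calibration is good to about 2 mm. A picture is of the moment at which its call begins. camera_params takes no time and is no camera call.
- close_job(): hands the job in; it is judged then, once.
The state is a dict: "t": time; "q": joint angles; "dq": joint speeds; "joint_torque": joint torques, N m; "tool_pos": TCP position; "orientation": TCP orientation; "force": force on the tool from outside, world axes, zero at the start; "wrist_torque": the same for the moment, N m; "opening": finger opening in m; "gripper_force": force on a finger pad.
Only numpy, scipy, OpenCV 4.12 (cv2) and the standard library are available. Lean on these libraries where they do the work, as an engineer would, in place of code of your own. Each camera call takes 0.05 s, during which the arm holds its last target. There are 200 camera calls.

## Working session

There is one attempt and no reset: what is moved stays moved. The work goes in short steps, Python scripts to look and compute and a tool call to move; the robot and the scene stay as the last step left them, time stands still between calls to the robot, and variables do not carry over. Pictures are saved under pics/ and viewed, at most 10 in all, crops included, and the job is handed in when it is done.

Besides the shell and the picture viewer there is one more tool, called after ">>>" as name(argument=value, ...), one argument or row to a line, values as JSON. servo_tool: Moves the arm, as the interface text tells. Its arguments: {"type":"object","properties":{"increments":{"type":"array"},"force":{"type":"number"}},"required":["increments"]}

```bash
mkdir -p pics; cat > h.py <<'E'
import numpy as np,cv2
from plant import *
def cam(n):
    p=camera_params(n);R=cv2.Rodrigues(np.array(p['rvec'],float))[0];t=np.array(p['tvec'],float);return p,R,t
def cloud(n,d):
    p,R,t=cam(n);v,u=np.mgrid[:400,:640]
    c=np.stack([(u-p['cx'])/p['fx']*d,(v-p['cy'])/p['fy']*d,d],-1)
    return (c-t)@R   # world
def ray(n,u,v,z):
    p,R,t=cam(n);o=-R.T@t;d=R.T@np.array([(u-p['cx'])/p['fx'],(v-p['cy'])/p['fy'],1]);return o+d*(z-o[2])/d[2]
def save(n,f):
    im,d=read_camera(n);cv2.imwrite('pics/'+f+'.png',im[...,::-1]);np.savez('pics/'+f+'.npz',im=im,d=d);return im,d
E
python3 - <<'E'
from h import *
for n in('scene','top'):
    save(n,n+'0');p,R,t=cam(n);print(n,p['fx'],p['fy'],-R.T@t,R[2])
a=cv2.imread('pics/scene0.png');b=cv2.imread('pics/top0.png')
print(read_state())
E
```

```text
scene 455.0524128861982 455.0524128861982 [1.05437026 0.77377994 1.0306074 ] [-0.37475102 -0.6043709  -0.70306294]
top 504.96326524736276 504.96326524736276 [ 0.35033691 -0.015577    1.69487754] [ 0.12081305  0.01505847 -0.99256106]
{'t': 0.1, 'q': array([-1.33840305e+00,  1.31130925e-01,  1.48917965e+00,  1.08869272e-05,
        1.52300055e+00, -8.54220871e-02]), 'dq': array([-0.00022743, -0.00057084, -0.00295483,  0.00058144,  0.0001517 ,
        0.00197121]), 'joint_torque': array([ 1.58123326e-03, -5.61339462e+01, -4.93095589e+01,  7.70801981e-02,
        2.90303794e-02, -7.79342372e-05]), 'tool_pos': array([ 0.18745856, -0.56974888,  0.40375994]), 'orientation': array([-3.10031795e+00, -4.96852673e-01,  1.81052541e-04]), 'force': array([0.09687467, 0.0824876 , 0.05748259]), 'wrist_torque': array([-0.08661424,  0.01637406, -0.05088963]), 'gripper_force': 0.0, 'opening': 0.09257508997592574}
```

View pics/scene0.png

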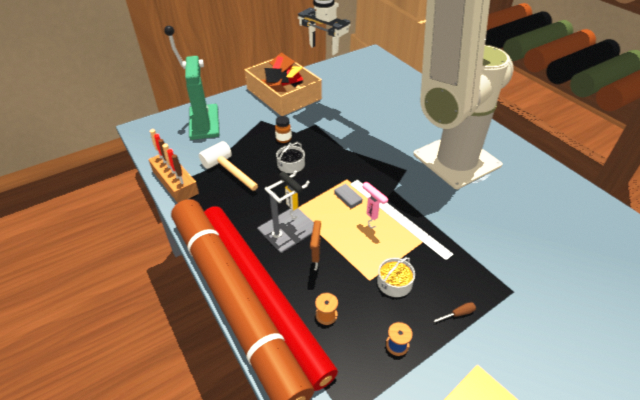

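View pics/top0.png

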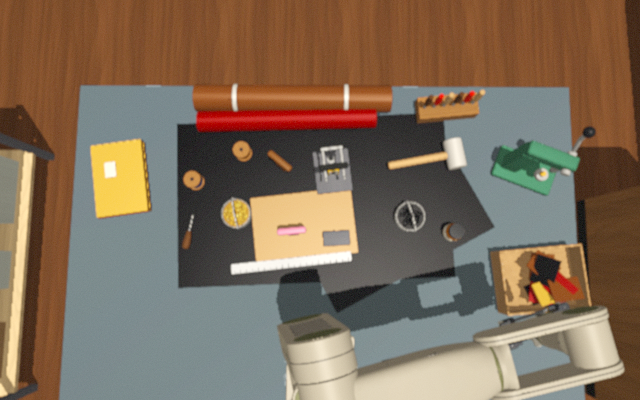

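Candidates:
- **Scales:** yellow-cased one with black handle on the stand (scene 293,190; top 332,163). It fits. The pink one (scene 374,200) and the brown one (scene 316,240) are look-alikes.
- **Tins:** yellow buckles at scene (397,278), top (236,212). It fits. The tin of black rings (scene 291,158; top 410,216) does not.

I'll confirm with one crop and measure.

```bash
python3 - <<'E'
from h import *
a=cv2.imread('pics/scene0.png');b=cv2.imread('pics/top0.png')
r=lambda i,x,y,w,h:cv2.resize(i[y:y+h,x:x+w],(390,290),interpolation=cv2.INTER_CUBIC)
cv2.imwrite('pics/crop0.png',np.vstack([np.hstack([r(a,245,165,94,70),r(a,355,240,94,70)]),np.hstack([r(b,290,135,94,70),r(b,195,175,94,70)])]))
for n,(x,y,w,h) in dict(scene=(355,240,94,70),top=(195,175,94,70)).items():
    z=np.load(f'pics/{n}0.npz');P=cloud(n,z['d'])[y:y+h,x:x+w].reshape(-1,3);im=z['im'][y:y+h,x:x+w].reshape(-1,3)
    k=(P[:,2]>.03)&(P[:,2]<.05);q=P[k];c,rad=cv2.minEnclosingCircle(q[:,:2].astype(np.float32));print(n,'tin',c,rad)
    k=(P[:,2]>.06);q=P[k];print('wire',len(q),q.mean(0),q[:,2].max(),np.linalg.svd(q[:,:2]-q[:,:2].mean(0),full_matrices=False)[2][0])
    print(q[np.argsort(-q[:,2])[:5]].round(3))
for n,(x,y,w,h) in dict(scene=(245,165,94,70),top=(290,135,94,70)).items():
    z=np.load(f'pics/{n}0.npz');P=cloud(n,z['d'])[y:y+h,x:x+w].reshape(-1,3);im=z['im'][y:y+h,x:x+w].reshape(-1,3)
    k=(P[:,2]>.155)&(P[:,2]<.2);q=P[k];print(n,'stand/handle',len(q));
    o=np.argsort(q[:,0]);print(np.c_[q,im[k]][o][::max(1,len(o)//45)].round(3).tolist())
    hs=cv2.cvtColor(im[None],cv2.COLOR_RGB2HSV)[0];k=(hs[:,0]>18)&(hs[:,0]<32)&(hs[:,1]>150)&(hs[:,2]>90)&(P[:,2]>.05)&(P[:,2]<.17);print('case',k.sum(),P[k].mean(0) if k.any() else 0,P[k].min(0),P[k].max(0))
E
```

```text
scene tin (0.5047693848609924, 0.28488239645957947) 0.05225589871406555
wire 85 [0.70366732 0.45696633 0.41346797] 1.0306074036367965 [-0.74326871 -0.66899299]
[[1.054 0.774 1.031]
 [1.054 0.774 1.031]
 [1.054 0.774 1.031]
 [1.054 0.774 1.031]
 [1.054 0.774 1.031]]
top tin (0.5464340448379517, 0.32972630858421326) 0.109506756067276
wire 176 [0.46722525 0.17654675 0.39365443] 1.6948775373273075 [-0.50539482 -0.86288822]
[[ 0.35  -0.016  1.695]
 [ 0.35  -0.016  1.695]
 [ 0.35  -0.016  1.695]
 [ 0.35  -0.016  1.695]
 [ 0.35  -0.016  1.695]]
scene stand/handle 493
[[0.595, -0.014, 0.185, 217.0, 213.0, 199.0], [0.601, -0.009, 0.184, 215.0, 211.0, 196.0], [0.605, -0.013, 0.176, 253.0, 252.0, 248.0], [0.61, -0.071, 0.174, 223.0, 219.0, 207.0], [0.616, -0.07, 0.174, 247.0, 245.0, 239.0], [0.626, 0.002, 0.191, 93.0, 93.0, 86.0], [0.628, 0.005, 0.184, 35.0, 33.0, 34.0], [0.63, -0.044, 0.194, 138.0, 135.0, 125.0], [0.631, 0.01, 0.182, 28.0, 29.0, 30.0], [0.632, -0.014, 0.192, 66.0, 65.0, 59.0], [0.634, -0.032, 0.194, 65.0, 63.0, 58.0], [0.635, -0.003, 0.195, 66.0, 67.0, 61.0], [0.636, 0.107, 0.
[... 3286 characters left out ...]
77.0], [0.672, -0.002, 0.175, 184.0, 180.0, 170.0], [0.678, -0.057, 0.177, 177.0, 173.0, 164.0], [0.682, -0.064, 0.171, 186.0, 182.0, 172.0], [0.688, -0.027, 0.157, 69.0, 69.0, 66.0], [0.69, -0.036, 0.166, 75.0, 73.0, 71.0], [0.691, -0.002, 0.173, 211.0, 207.0, 196.0], [0.693, -0.005, 0.179, 222.0, 219.0, 209.0], [0.694, -0.021, 0.174, 194.0, 189.0, 181.0], [0.695, -0.011, 0.17, 226.0, 221.0, 212.0], [0.696, -0.063, 0.179, 165.0, 160.0, 151.0], [0.697, -0.03, 0.175, 211.0, 208.0, 198.0], [0.699, -0.051, 0.18, 202.0, 198.0, 188.0], [0.7, -0.024, 0.173, 175.0, 170.0, 161.0]]
case 6 [ 0.62934604 -0.03945909  0.16393832] [ 0.62721153 -0.05184043  0.16017976] [ 0.63114759 -0.02102608  0.16721321]
```

View pics/crop0.png

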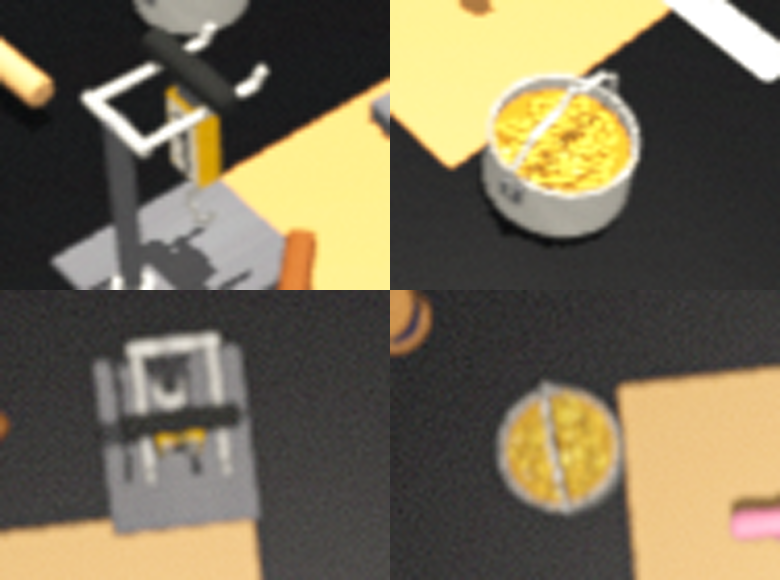

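The crop confirms both: black T-handle with yellow case on the stand, and the tin of yellow buckles, its wire running roughly along world x. Now the precise fits, plus a close crop of the hook.

```bash
python3 - <<'E'
from h import *
def box(n,b):
    x,y,w,h=b;z=np.load(f'pics/{n}0.npz');P=cloud(n,z['d'])[y:y+h,x:x+w].reshape(-1,3);d=z['d'][y:y+h,x:x+w].ravel()
    return P[d>0],z['im'][y:y+h,x:x+w].reshape(-1,3)[d>0]
def rect(q):
    (c,s,a)=cv2.minAreaRect(q[:,:2].astype(np.float32));return np.round(c,4),np.round(s,3),round(a,1)
for n,b1,b2 in (('scene',(355,240,94,70),(245,165,94,70)),('top',(195,175,94,70),(290,135,94,70))):
    P,im=box(n,b1);inr=np.hypot(P[:,0]-.505,P[:,1]-.285)<.065
    k=inr&(P[:,2]>.036)&(P[:,2]<.049);print(n,'rim',cv2.minEnclosingCircle(P[k][:,:2].astype(np.float32)),k.sum())
    k=inr&(P[:,2]>.058);q=P[k];print('wire',rect(q),len(q),q[:,2].max(),cv2.fitLine(q[:,:2].astype(np.float32),cv2.DIST_HUBER,0,.01,.01).ravel())
    P,im=box(n,b2);k=(P[:,2]>.175)&(P[:,2]<.202)&(im.max(1)<125);q=P[k]
    print('handle',rect(q),len(q),np.median(q[:,2]),np.percentile(q[:,2],95),cv2.fitLine(q[:,:2].astype(np.float32),cv2.DIST_HUBER,0,.01,.01).ravel())
    k=(P[:,2]>.168)&(P[:,2]<.182)&(im.min(1)>150);q=P[k];print('prongs',rect(q))
a=cv2.imread('pics/scene0.png')
cv2.imwrite('pics/hook0.png',cv2.resize(a[185:230,270:330],(800,600),interpolation=cv2.INTER_CUBIC))
E
```

```text
scene rim ((0.5043879747390747, 0.2861984372138977), 0.052237819880247116) 486
wire (array([0.5065, 0.2826]), array([0.098, 0.006]), 12.2) 55 0.09099977713441952 [0.98014176 0.19829817 0.5123748  0.28415892]
handle (array([ 0.6228, -0.0342]), array([0.049, 0.087]), 4.9) 212 0.1901714094069728 0.1945533038792438 [ 0.12497878 -0.9921594   0.64003587 -0.03092175]
prongs (array([ 0.65  , -0.0354]), array([0.106, 0.069]), 5.3)
top rim ((0.5067319273948669, 0.281124472618103), 0.0505664125084877) 339
wire (array([0.5054, 0.2818]), array([0.1  , 0.005]), 12.2) 37 0.09241933433705465 [0.9800945  0.19853155 0.50271463 0.2808886 ]
handle (array([ 0.6399, -0.0398]), array([0.07 , 0.076]), 53.3) 176 0.19295806099991414 0.19880714948714828 [ 0.13174953 -0.99128306  0.6370994  -0.03609432]
prongs (array([ 0.6512, -0.0365]), array([0.104, 0.065]), 7.2)
```

View pics/hook0.png

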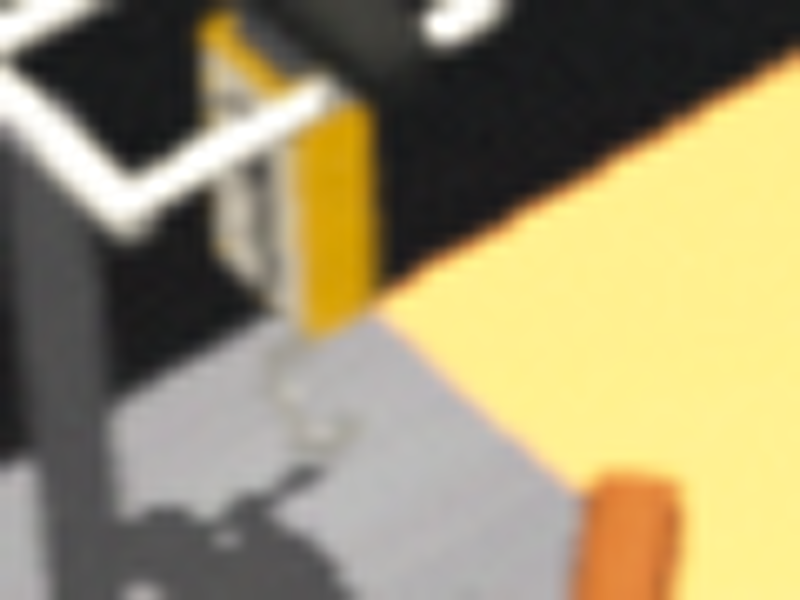

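Hook view: the rod leaves the case at (275,360), the bowl is at (320,435) and the tip curls to the right at (350,415). So the hook opens to world +y, with scale yaw about 7°. I'll move above the handle with the jaws partly closed, so the far finger clears the crossbar.

```bash
cat >> h.py <<'E'
def go(x,y,z,yaw):
    "slide/dr to bring grasp point to x,y,z with tool y along yaw (deg), pointing down"
    s=read_state();R=cv2.Rodrigues(np.array(s['orientation'],float))[0];a=np.radians(yaw)
    Y=np.array([np.cos(a),np.sin(a),0]);Z=np.array([0,0,-1.]);T=np.stack([np.cross(Y,Z),Y,Z],1)
    tgt=np.array([x,y,z+.167]);print('slide',(R.T@(tgt-s['tool_pos'])*1e3).round(1),'dr',cv2.Rodrigues(R.T@T)[0].ravel().round(4),'t',s['t'],'grasp',(s['tool_pos']+R[:,2]*.167).round(4),'F',np.round(s['force'],2),s['opening'],s['gripper_force'])
E
python3 -c "
from h import *
go(.637,-.037,.25,7.2)"
```

```text
slide [ 593.5 -365.6  -12.5] dr [-1.3000e-03 -1.3000e-03 -1.3786e+00] t 0.1 grasp [ 0.1874 -0.5695  0.2368] F [0.1  0.08 0.06] 0.09257508997592574 0.0
```

>>> servo_tool(
  increments=[
    {"slide":[20,-12,-10],"dr":[0,0,-0.05],"jaw":0.46},
    {"slide":[55,-34,-25],"dr":[0,0,-0.13],"jaw":0.46},
    {"slide":[90,-55,-40],"dr":[0,0,-0.21],"jaw":0.46},
    {"slide":[130,-80,-50],"dr":[0,0,-0.3],"jaw":0.46},
    {"slide":[170,-105,-50],"dr":[0,0,-0.39],"jaw":0.46},
    {"slide":[210,-129,-50],"dr":[0,0,-0.49],"jaw":0.46},
    {"slide":[250,-154,-50],"dr":[0,0,-0.58],"jaw":0.46},
    {"slide":[290,-179,-50],"dr":[0,0,-0.67],"jaw":0.46},
    {"slide":[330,-203,-50],"dr":[0,0,-0.77],"jaw":0.46},
    {"slide":[370,-228,-50],"dr":[0,0,-0.86],"jaw":0.46},
    {"slide":[410,-253,-50],"dr":[0,0,-0.95],"jaw":0.46},
    {"slide":[450,-277,-50],"dr":[0,0,-1.05],"jaw":0.46},
    {"slide":[490,-302,-45],"dr":[0,0,-1.14],"jaw":0.46},
    {"slide":[525,-323,-38],"dr":[0,0,-1.22],"jaw":0.46},
    {"slide":[555,-342,-30],"dr":[0,0,-1.29],"jaw":0.46},
    {"slide":[578,-356,-20],"dr":[0,0,-1.345],"jaw":0.46},
    {"slide":[590,-363,-14],"dr":[0,0,-1.37],"jaw":0.46},
    {"slide":[593.5,-365.5,-12.5],"dr":[0,0,-1.3786],"jaw":0.46},
    {"slide":[593.5,-365.5,-12.5],"dr":[0,0,-1.3786],"jaw":0.46},
  ],
)

```text
t: 2.0
tool_pos: [0.6369, -0.0376, 0.4168]
orientation: [-2.078, -2.355, 0.001]
force: [0.4, 0.0, -0.2]
opening: 0.0503
gripper_force: 0.0
```

```bash
python3 - <<'E'
from h import *
go(.637,-.037,.184,7.2)
im,d=save('scene','s1');im2,d2=save('top','t1')
a=cv2.imread('pics/scene'[:5]+'s1.png')
cv2.imwrite('pics/c1.png',cv2.resize(a[130:250,230:390],(800,600),interpolation=cv2.INTER_CUBIC))
E
```

```text
slide [ 0.6  0.2 65.8] dr [-0.0012  0.     -0.0006] t 2.0 grasp [ 0.6367 -0.0376  0.2498] F [ 0.41  0.   -0.18] 0.050269916753572216 0.0
```

View pics/c1.png

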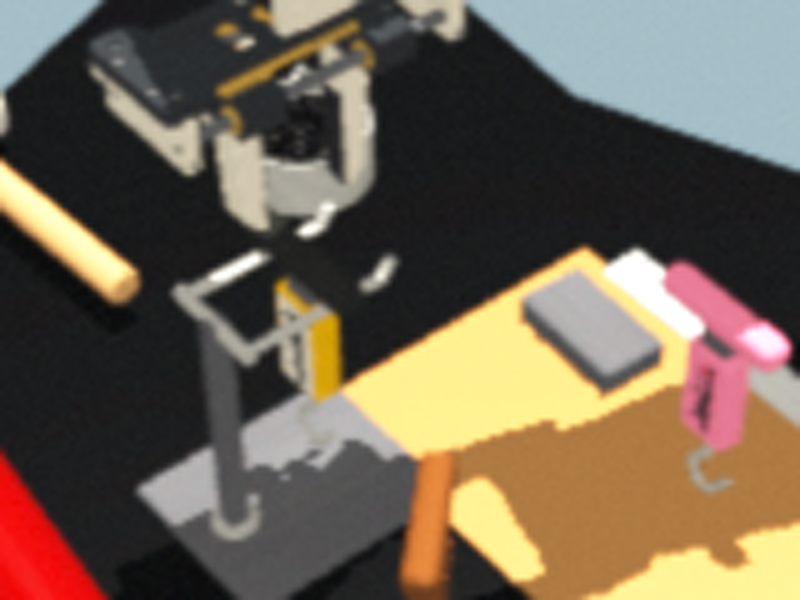

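Picture c1: the fingers at (245,190) and (355,150) straddle the black handle at (320,265), clear of the crossbar. Next I'll descend and grip.

>>> servo_tool(
  increments=[
    {"slide":[0.5,0,15],"dr":[0,0,0],"jaw":0.46},
    {"slide":[0.5,0,30],"dr":[0,0,0],"jaw":0.46},
    {"slide":[0.5,0,45],"dr":[0,0,0],"jaw":0.46},
    {"slide":[0.5,0,57],"dr":[0,0,0],"jaw":0.46},
    {"slide":[0.5,0,66],"dr":[0,0,0],"jaw":0.46},
    {"slide":[0.5,0,66],"dr":[0,0,0],"jaw":0.46},
    {"slide":[0.5,0,66],"dr":[0,0,0],"jaw":0.65},
    {"slide":[0.5,0,66],"dr":[0,0,0],"jaw":0.75},
    {"slide":[0.5,0,66],"dr":[0,0,0],"jaw":0.85},
    {"slide":[0.5,0,66],"dr":[0,0,0],"jaw":1},
    {"slide":[0.5,0,66],"dr":[0,0,0],"jaw":1},
    {"slide":[0.5,0,66],"dr":[0,0,0],"jaw":1},
    {"slide":[0.5,0,66],"dr":[0,0,0],"jaw":1},
  ],
  force=40,
)

```text
t: 3.4
tool_pos: [0.6371, -0.0368, 0.3518]
orientation: [2.077, 2.356, 0.001]
force: [0.1, 0.5, 3.5]
opening: 0.0195
gripper_force: 40.0
```

>>> servo_tool(
  increments=[
    {"slide":[0,0,-3],"dr":[0,0,0],"jaw":1},
    {"slide":[0,0,-9],"dr":[0,0,0],"jaw":1},
    {"slide":[0,0,-19],"dr":[0,0,0],"jaw":1},
    {"slide":[0,0,-34],"dr":[0,0,0],"jaw":1},
    {"slide":[0,0,-54],"dr":[0,0,0],"jaw":1},
    {"slide":[0,0,-74],"dr":[0,0,0],"jaw":1},
    {"slide":[0,0,-94],"dr":[0,0,0],"jaw":1},
    {"slide":[0,0,-114],"dr":[0,0,0],"jaw":1},
    {"slide":[0,0,-134],"dr":[0,0,0],"jaw":1},
    {"slide":[0,0,-150],"dr":[0,0,0],"jaw":1},
    {"slide":[0,0,-158],"dr":[0,0,0],"jaw":1},
    {"slide":[0,0,-160],"dr":[0,0,0],"jaw":1},
    {"slide":[0,0,-160],"dr":[0,0,0],"jaw":1},
  ],
)

```text
t: 4.7
tool_pos: [0.637, -0.0368, 0.5109]
orientation: [-2.077, -2.356, 0.0]
force: [-0.2, 0.9, -2.3]
opening: 0.0197
gripper_force: 40.0
```

```bash
python3 - <<'E'
from h import *
# tin peak estimate (0.5055,.282); side position 80 mm to -y of the wire in tin frame
y=np.radians(11.5);c=np.array([.5055,.282]);e=np.array([-np.sin(y),np.cos(y)])
print(c-e*.075);go(*(c-e*.075),.34,11.5)
save('scene','s2')
a=cv2.imread('pics/s2.png');cv2.imwrite('pics/c2.png',cv2.resize(a[60:260,230:430],(600,600),interpolation=cv2.INTER_CUBIC))
E
```

```text
[0.5204526  0.20850565]
slide [258.  -84.9   4. ] dr [-0.0003 -0.0001 -0.0751] t 4.7 grasp [ 0.637  -0.0368  0.3439] F [-0.19  0.87 -2.26] 0.019729533914472734 39.99943435192108
```

View pics/c2.png

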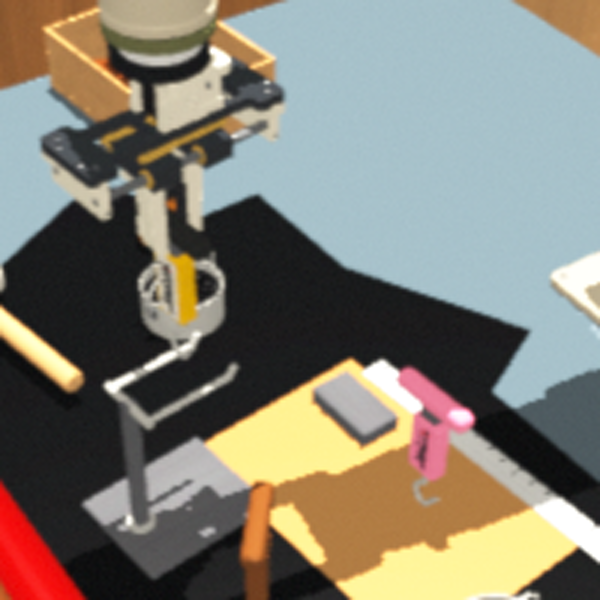

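Picture c2: the scale hangs upright in the gripper (case at 185,290), off the stand. Next I'll go to the -y side of the tin.

>>> servo_tool(
  increments=[
    {"slide":[4,-1,0],"dr":[0,0,0],"jaw":1},
    {"slide":[12,-4,0],"dr":[0,0,-0.003],"jaw":1},
    {"slide":[26,-8,0],"dr":[0,0,-0.007],"jaw":1},
    {"slide":[46,-15,0],"dr":[0,0,-0.013],"jaw":1},
    {"slide":[70,-23,0],"dr":[0,0,-0.02],"jaw":1},
    {"slide":[94,-31,0],"dr":[0,0,-0.027],"jaw":1},
    {"slide":[118,-39,0],"dr":[0,0,-0.034],"jaw":1},
    {"slide":[142,-47,0],"dr":[0,0,-0.041],"jaw":1},
    {"slide":[166,-55,0],"dr":[0,0,-0.048],"jaw":1},
    {"slide":[190,-62.5,0],"dr":[0,0,-0.055],"jaw":1},
    {"slide":[212,-70,0],"dr":[0,0,-0.062],"jaw":1},
    {"slide":[232,-76.5,0],"dr":[0,0,-0.068],"jaw":1},
    {"slide":[246,-81,0],"dr":[0,0,-0.072],"jaw":1},
    {"slide":[254,-84,0],"dr":[0,0,-0.074],"jaw":1},
    {"slide":[258,-85,0],"dr":[0,0,-0.075],"jaw":1},
    {"slide":[258,-85,0],"dr":[0,0,-0.075],"jaw":1},
    {"slide":[258,-85,0],"dr":[0,0,-0.075],"jaw":1},
  ],
)

```text
t: 6.45
tool_pos: [0.5206, 0.208, 0.5112]
orientation: [1.988, 2.432, -0.0]
force: [0.6, -0.2, -2.2]
opening: 0.0194
gripper_force: 40.0
```

```bash
python3 - <<'E'
from h import *
go(.5205,.2085,.34,11.5)
save('scene','s3')
z=np.load('pics/s3.npz');P=cloud('scene',z['d']);im=z['im']
hs=cv2.cvtColor(im,cv2.COLOR_RGB2HSV)
near=(np.hypot(P[...,0]-.5205,P[...,1]-.2085)<.06)
k=near&(hs[...,0]>18)&(hs[...,0]<34)&(hs[...,1]>140)&(P[...,2]>.2);q=P[k];print('case',k.sum(),q.min(0),q.max(0))
for a in np.arange(.24,.33,.01):
    m=abs(q[:,2]-a)<.005
    if m.sum()>3:print(round(a,2),m.sum(),q[m].mean(0).round(4),q[m][:,1].max().round(4))
v,u=np.nonzero(near&(P[...,2]>.15)&(P[...,2]<.36));print(u.min(),u.max(),v.min(),v.max())
a=cv2.imread('pics/s3.png');cv2.imwrite('pics/c3.png',cv2.resize(a[120:320,320:480],(480,600),interpolation=cv2.INTER_CUBIC))
# tin again, scene: wire
k=(np.hypot(P[...,0]-.5055,P[...,1]-.282)<.06)&(P[...,2]>.058)&(P[...,2]<.1);q=P[k];print(cv2.minAreaRect(q[:,:2].astype(np.float32)),q[q[:,2]>.084].mean(0),(q[:,2]>.084).sum())
E
```

```text
slide [ 0.5 -0.   4.2] dr [-0.      0.0003 -0.0007] t 6.45 grasp [0.5206 0.208  0.3442] F [ 0.62 -0.23 -2.2 ] 0.01940700378784599 39.99954342842102
case 263 [0.48503847 0.18829767 0.2539681 ] [0.57450862 0.24812342 0.45397128]
0.26 11 [0.5213 0.2264 0.262 ] 0.2284
0.27 19 [0.5207 0.2258 0.2702] 0.228
0.28 16 [0.5202 0.2256 0.2805] 0.2275
0.29 18 [0.5201 0.2255 0.2903] 0.2282
0.3 15 [0.5191 0.2256 0.3002] 0.2276
0.31 22 [0.5197 0.2254 0.3105] 0.2276
0.32 30 [0.5209 0.2213 0.3188] 0.2282
375 403 166 218
((0.5063570737838745, 0.28294095396995544), (0.09592871367931366, 0.005178401246666908), 11.091362953186035) [0.50693337 0.28297757 0.08852184] 10
```

View pics/c3.png

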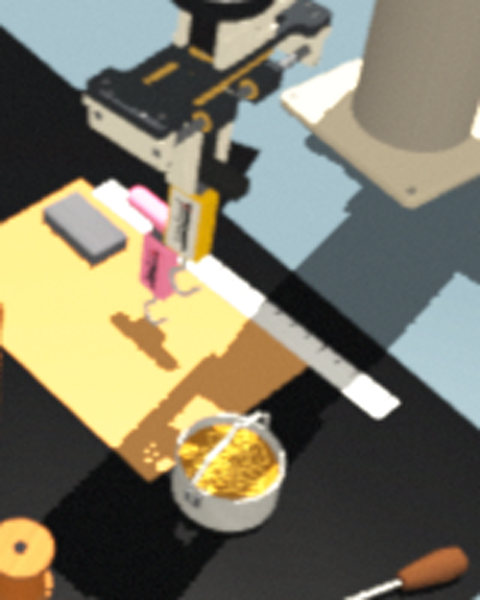

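Picture c3: the scale is upright (case at 190,225) beside the tin, hook at (185,275) opening towards the tin, wire peak near (240,440). Tool x is the insertion direction. I'll descend so the gate is level with the wire peak.

>>> servo_tool(
  increments=[
    {"slide":[0,0,4],"dr":[0,0,0],"jaw":1},
    {"slide":[0,0,14],"dr":[0,0,0],"jaw":1},
    {"slide":[0,0,30],"dr":[0,0,0],"jaw":1},
    {"slide":[0,0,50],"dr":[0,0,0],"jaw":1},
    {"slide":[0,0,70],"dr":[0,0,0],"jaw":1},
    {"slide":[0,0,90],"dr":[0,0,0],"jaw":1},
    {"slide":[0,0,108],"dr":[0,0,0],"jaw":1},
    {"slide":[0,0,123],"dr":[0,0,0],"jaw":1},
    {"slide":[0,0,134],"dr":[0,0,0],"jaw":1},
    {"slide":[0,0,140],"dr":[0,0,0],"jaw":1},
    {"slide":[0,0,143],"dr":[0,0,0],"jaw":1},
    {"slide":[0,0,143],"dr":[0,0,0],"jaw":1},
    {"slide":[0,0,143],"dr":[0,0,0],"jaw":1},
  ],
)

```text
t: 7.8
tool_pos: [0.5206, 0.2086, 0.3691]
orientation: [1.987, 2.432, 0.002]
force: [-0.8, 0.3, -1.1]
opening: 0.0195
gripper_force: 40.0
```

```bash
python3 - <<'E'
from h import *
go(.5202,.2081,.2008,11.5)
save('scene','s4')
z=np.load('pics/s4.npz');P=cloud('scene',z['d']);im=z['im']
hs=cv2.cvtColor(im,cv2.COLOR_RGB2HSV)
k=(np.hypot(P[...,0]-.5205,P[...,1]-.2085)<.04)&(hs[...,0]>18)&(hs[...,0]<34)&(hs[...,1]>140)&(P[...,2]>.1);q=P[k];print('case',k.sum(),q.min(0),q.mean(0),q.max(0))
k=(np.hypot(P[...,0]-.5055,P[...,1]-.282)<.03)&(P[...,2]>.065)&(P[...,2]<.1);print(P[k][:,:].round(3)[np.argsort(P[k][:,0])][::2])
p,R,t=cam('scene')
c=R@[.5135,.245,.1]+t;u,v=int(p['fx']*c[0]/c[2]+p['cx']),int(p['fy']*c[1]/c[2]+p['cy']);print(u,v)
a=cv2.imread('pics/s4.png');cv2.imwrite('pics/c4.png',cv2.resize(a[v-45:v+45,u-60:u+60],(800,600),interpolation=cv2.INTER_CUBIC))
E
```

```text
slide [-0.4 -0.5  1.3] dr [ 0.0014 -0.0001 -0.0001] t 7.8 grasp [0.5209 0.2087 0.2021] F [-0.8   0.29 -1.06] 0.01945009492672756 39.99949872493744
case 168 [0.48827944 0.19147503 0.10803092] [0.52271501 0.22325508 0.20410068] [0.55800617 0.23911813 0.31186764]
[[0.478 0.277 0.078]
 [0.481 0.277 0.075]
 [0.487 0.28  0.078]
 [0.491 0.281 0.078]
 [0.497 0.283 0.085]
 [0.504 0.281 0.091]
 [0.505 0.283 0.091]
 [0.508 0.283 0.088]
 [0.511 0.286 0.089]
 [0.512 0.284 0.084]
 [0.515 0.286 0.079]
 [0.517 0.283 0.078]
 [0.522 0.286 0.081]
 [0.526 0.287 0.08 ]
 [0.529 0.287 0.077]
 [0.532 0.286 0.075]]
387 251
```

View pics/c4.png

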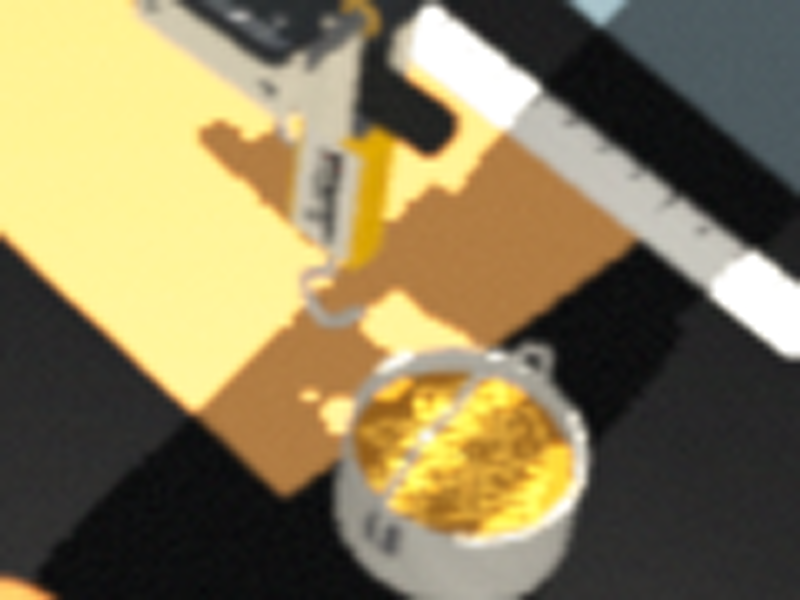

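Picture c4: the hook (330,295) opens towards the tin, with the wire peak at about (430,425) ahead of it. Inserting.

>>> servo_tool(
  increments=[
    {"slide":[2,0,0],"dr":[0,0,0],"jaw":1},
    {"slide":[6,-0.5,0.5],"dr":[0,0,0],"jaw":1},
    {"slide":[12,-0.5,1],"dr":[0,0,0],"jaw":1},
    {"slide":[18,-0.5,1],"dr":[0,0,0],"jaw":1},
    {"slide":[24,-0.5,1],"dr":[0,0,0],"jaw":1},
    {"slide":[30,-0.5,1],"dr":[0,0,0],"jaw":1},
    {"slide":[35,-0.5,1],"dr":[0,0,0],"jaw":1},
    {"slide":[40,-0.5,1],"dr":[0,0,0],"jaw":1},
    {"slide":[44,-0.5,1],"dr":[0,0,0],"jaw":1},
    {"slide":[48,-0.5,1],"dr":[0,0,0],"jaw":1},
    {"slide":[52,-0.5,1],"dr":[0,0,0],"jaw":1},
    {"slide":[56,-0.5,1],"dr":[0,0,0],"jaw":1},
    {"slide":[60,-0.5,1],"dr":[0,0,0],"jaw":1},
    {"slide":[63,-0.5,1],"dr":[0,0,0],"jaw":1},
    {"slide":[65,-0.5,1],"dr":[0,0,0],"jaw":1},
    {"slide":[65.5,-0.5,1],"dr":[0,0,0],"jaw":1},
    {"slide":[65.5,-0.5,1],"dr":[0,0,0],"jaw":1},
  ],
)

```text
t: 9.55
tool_pos: [0.5068, 0.2726, 0.3672]
orientation: [1.988, 2.433, 0.0]
force: [-0.3, 0.0, -1.8]
opening: 0.0198
gripper_force: 40.0
```

```bash
python3 - <<'E'
from h import *
go(.506,.2816,.2208,11.5)
save('scene','s5')
z=np.load('pics/s5.npz');P=cloud('scene',z['d']);im=z['im']
k=(np.hypot(P[...,0]-.5055,P[...,1]-.282)<.065)&(P[...,2]>.065)&(P[...,2]<.095);print(cv2.fitLine(P[k][:,:2].astype(np.float32),cv2.DIST_HUBER,0,.01,.01).ravel(),k.sum())
k=(np.hypot(P[...,0]-.5055,P[...,1]-.282)<.065)&(P[...,2]>.036)&(P[...,2]<.049);print(cv2.minEnclosingCircle(P[k][:,:2].astype(np.float32)))
p,R,t=cam('scene')
c=R@[.506,.283,.1]+t;u,v=int(p['fx']*c[0]/c[2]+p['cx']),int(p['fy']*c[1]/c[2]+p['cy']);print(u,v)
a=cv2.imread('pics/s5.png');cv2.imwrite('pics/c5.png',cv2.resize(a[v-30:v+30,u-40:u+40],(800,600),interpolation=cv2.INTER_CUBIC))
E
```

```text
slide [  9.    1.  -20.6] dr [ 0.  0. -0.] t 9.55 grasp [0.5068 0.2726 0.2002] F [-0.28  0.01 -1.83] 0.019790191875239983 39.99959886074066
[0.9797424  0.20026176 0.49967057 0.2811506 ] 71
((0.5051007270812988, 0.2852153778076172), 0.05220504105091095)
399 259
```

View pics/c5.png

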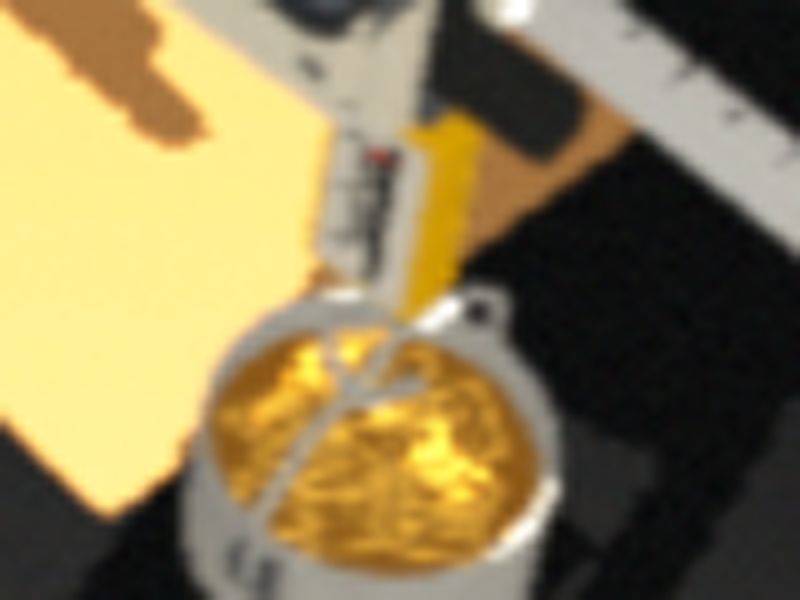

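Picture c5: the hook has passed under the wire at its kink (350,390). The tip is out on the far side at (420,380), and the tin hasn't moved. I'll raise part way and centre the seat, then lift gently.

>>> servo_tool(
  increments=[
    {"slide":[0,0,-3],"dr":[0,0,0],"jaw":1},
    {"slide":[0,0,-7],"dr":[0,0,0],"jaw":1},
    {"slide":[0,0,-11],"dr":[0,0,0],"jaw":1},
    {"slide":[0,0,-15],"dr":[0,0,0],"jaw":1},
    {"slide":[0,0,-18],"dr":[0,0,0],"jaw":1},
    {"slide":[0,0,-21],"dr":[0,0,0],"jaw":1},
    {"slide":[2,0,-21],"dr":[0,0,0],"jaw":1},
    {"slide":[5,0,-21],"dr":[0,0,0],"jaw":1},
    {"slide":[8,0,-21],"dr":[0,0,0],"jaw":1},
    {"slide":[9,0,-21],"dr":[0,0,0],"jaw":1},
    {"slide":[9,0,-22],"dr":[0,0,0],"jaw":1},
    {"slide":[9,0,-24],"dr":[0,0,0],"jaw":1},
    {"slide":[9,0,-26],"dr":[0,0,0],"jaw":1},
    {"slide":[9,0,-28],"dr":[0,0,0],"jaw":1},
    {"slide":[9,0,-30],"dr":[0,0,0],"jaw":1},
    {"slide":[9,0,-32],"dr":[0,0,0],"jaw":1},
    {"slide":[9,0,-34],"dr":[0,0,0],"jaw":1},
    {"slide":[9,0,-36],"dr":[0,0,0],"jaw":1},
    {"slide":[9,0,-38],"dr":[0,0,0],"jaw":1},
    {"slide":[9,0,-38],"dr":[0,0,0],"jaw":1},
  ],
)

```text
t: 11.6
tool_pos: [0.505, 0.2814, 0.4054]
orientation: [-1.988, -2.433, 0.0]
force: [-0.9, -0.7, -4.2]
opening: 0.0195
gripper_force: 40.0
```

>>> servo_tool(
  increments=[
    {"slide":[0,0,-1],"dr":[0,0,0],"jaw":1},
    {"slide":[0,0,-2],"dr":[0,0,0],"jaw":1},
    {"slide":[0,0,-4],"dr":[0,0,0],"jaw":1},
    {"slide":[0,0,-6],"dr":[0,0,0],"jaw":1},
    {"slide":[0,0,-8],"dr":[0,0,0],"jaw":1},
    {"slide":[0,0,-10],"dr":[0,0,0],"jaw":1},
    {"slide":[0,0,-12],"dr":[0,0,0],"jaw":1},
    {"slide":[0,0,-14],"dr":[0,0,0],"jaw":1},
    {"slide":[0,0,-16],"dr":[0,0,0],"jaw":1},
    {"slide":[0,0,-18],"dr":[0,0,0],"jaw":1},
    {"slide":[0,0,-20],"dr":[0,0,0],"jaw":1},
    {"slide":[0,0,-22],"dr":[0,0,0],"jaw":1},
    {"slide":[0,0,-24],"dr":[0,0,0],"jaw":1},
    {"slide":[0,0,-26],"dr":[0,0,0],"jaw":1},
    {"slide":[0,0,-28],"dr":[0,0,0],"jaw":1},
    {"slide":[0,0,-30],"dr":[0,0,0],"jaw":1},
    {"slide":[0,0,-32],"dr":[0,0,0],"jaw":1},
    {"slide":[0,0,-34],"dr":[0,0,0],"jaw":1},
    {"slide":[0,0,-35],"dr":[0,0,0],"jaw":1},
    {"slide":[0,0,-35],"dr":[0,0,0],"jaw":1},
  ],
)

```text
t: 13.6
tool_pos: [0.5051, 0.2814, 0.4405]
orientation: [1.988, 2.433, 0.001]
force: [-0.5, -0.1, -6.6]
opening: 0.0199
gripper_force: 40.0
```

>>> servo_tool(
  increments=[
    {"slide":[0,0,-1],"dr":[0,0,0],"jaw":1},
    {"slide":[0,0,-2],"dr":[0,0,0],"jaw":1},
    {"slide":[0,0,-4],"dr":[0,0,0],"jaw":1},
    {"slide":[0,0,-6],"dr":[0,0,0],"jaw":1},
    {"slide":[0,0,-9],"dr":[0,0,0],"jaw":1},
    {"slide":[0,0,-12],"dr":[0,0,0],"jaw":1},
    {"slide":[0,0,-15],"dr":[0,0,0],"jaw":1},
    {"slide":[0,0,-18],"dr":[0,0,0],"jaw":1},
    {"slide":[0,0,-21],"dr":[0,0,0],"jaw":1},
    {"slide":[0,0,-24],"dr":[0,0,0],"jaw":1},
    {"slide":[0,0,-27],"dr":[0,0,0],"jaw":1},
    {"slide":[0,0,-30],"dr":[0,0,0],"jaw":1},
    {"slide":[0,0,-33],"dr":[0,0,0],"jaw":1},
    {"slide":[0,0,-36],"dr":[0,0,0],"jaw":1},
    {"slide":[0,0,-38],"dr":[0,0,0],"jaw":1},
    {"slide":[0,0,-40],"dr":[0,0,0],"jaw":1},
    {"slide":[0,0,-41],"dr":[0,0,0],"jaw":1},
    {"slide":[0,0,-42],"dr":[0,0,0],"jaw":1},
    {"slide":[0,0,-42],"dr":[0,0,0],"jaw":1},
    {"slide":[0,0,-42],"dr":[0,0,0],"jaw":1},
  ],
)

```text
t: 15.6
tool_pos: [0.505, 0.2814, 0.4821]
orientation: [-1.988, -2.433, 0.0]
force: [-0.4, 0.3, -6.4]
opening: 0.0196
gripper_force: 40.0
```

>>> servo_tool(
  increments=[
    {"slide":[0,0,0],"dr":[0,0,0],"jaw":1},
    {"slide":[0,0,0],"dr":[0,0,0],"jaw":1},
    {"slide":[0,0,0],"dr":[0,0,0],"jaw":1},
    {"slide":[0,0,0],"dr":[0,0,0],"jaw":1},
    {"slide":[0,0,0],"dr":[0,0,0],"jaw":1},
    {"slide":[0,0,0],"dr":[0,0,0],"jaw":1},
    {"slide":[0,0,0],"dr":[0,0,0],"jaw":1},
    {"slide":[0,0,0],"dr":[0,0,0],"jaw":1},
    {"slide":[0,0,0],"dr":[0,0,0],"jaw":1},
    {"slide":[0,0,0],"dr":[0,0,0],"jaw":1},
    {"slide":[0,0,0],"dr":[0,0,0],"jaw":1},
    {"slide":[0,0,0],"dr":[0,0,0],"jaw":1},
    {"slide":[0,0,0],"dr":[0,0,0],"jaw":1},
    {"slide":[0,0,0],"dr":[0,0,0],"jaw":1},
    {"slide":[0,0,0],"dr":[0,0,0],"jaw":1},
    {"slide":[0,0,0],"dr":[0,0,0],"jaw":1},
    {"slide":[0,0,0],"dr":[0,0,0],"jaw":1},
    {"slide":[0,0,0],"dr":[0,0,0],"jaw":1},
    {"slide":[0,0,0],"dr":[0,0,0],"jaw":1},
    {"slide":[0,0,0],"dr":[0,0,0],"jaw":1},
  ],
)

```text
t: 17.6
tool_pos: [0.5051, 0.2814, 0.4822]
orientation: [1.988, 2.433, -0.0]
force: [-0.2, 0.0, -7.0]
opening: 0.0198
gripper_force: 40.0
```

```bash
python3 - <<'E'
from h import *
go(.506,.2816,.31,11.5)
for n in ('s6','s7','s8','s9'):
    save('scene',n);z=np.load(f'pics/{n}.npz');P=cloud('scene',z['d'])
    r=np.hypot(P[...,0]-.5055,P[...,1]-.282)<.08
    k=r&(P[...,2]>.09)&(P[...,2]<.112);c,rad=cv2.minEnclosingCircle(P[k][:,:2].astype(np.float32))
    k=r&(P[...,2]>.02)&(P[...,2]<.12);A=P[k];hi=A[(A[:,2]>.085)&(A[:,2]<.12)];print(n,np.round(c,4),round(rad,4),np.percentile(A[:,2],[1,5,95,99]).round(4))
p,R,t=cam('scene')
c=R@[.506,.283,.15]+t;u,v=int(p['fx']*c[0]/c[2]+p['cx']),int(p['fy']*c[1]/c[2]+p['cy'])
a=cv2.imread('pics/s9.png');cv2.imwrite('pics/c6.png',cv2.resize(a[v-55:v+65,u-70:u+90],(800,600),interpolation=cv2.INTER_CUBIC))
E
```

```text
slide [0.  1.  5.2] dr [ 0.      0.     -0.0001] t 17.6 grasp [0.5051 0.2814 0.3152] F [-0.2   0.03 -7.01] 0.01979375149544185 39.99824523925781
s6 [0.508  0.2794] 0.0508 [0.0667 0.0729 0.1115 0.1138]
s7 [0.5063 0.2829] 0.0517 [0.0666 0.072  0.1114 0.1136]
s8 [0.5072 0.2818] 0.05 [0.0662 0.0731 0.1116 0.1146]
s9 [0.5076 0.2802] 0.0511 [0.0661 0.0729 0.1115 0.1135]
```

View pics/c6.png

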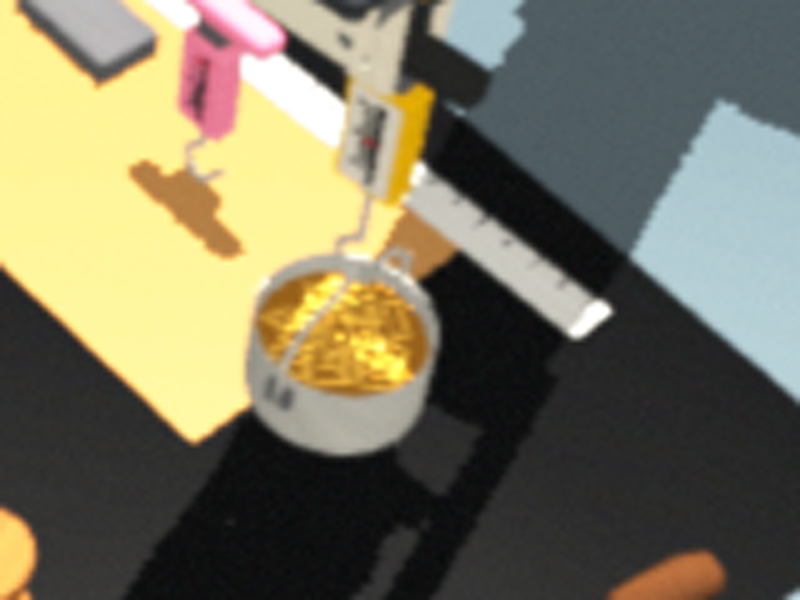

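Picture c6: the tin hangs level from the hook at the wire's middle (345,270). The red pointer is drawn down and the underside is about 6.5 cm up. Four frames show it still, with nothing else near. Handing in.

```bash
python3 -c "
from plant import *
print(close_job())"
```

```text
the job is handed in; nothing more can be done
None
```

The scale is held upright with the brass tin hanging still and level from its hook, about 6.5 cm above the bench; I handed the job in at about 18 s, and no verdict came back.

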